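# Pair the satellite with the router

### The arm

A 7-joint arm with a two-finger parallel gripper is mounted at the origin on the work surface. World frame = base frame: x ahead of the robot, y to its left, z up, the work surface at z = 0. Lengths are in m, angles in rad, forces in N, time in s.
With the tool pointing down it reaches from about 0.4 to 0.875 m from the base axis. Payload 19.3 kg.
Tool frame: the origin (TCP) lies between the finger pads, 19 mm behind the fingertips; this is the grasp point; z points along the fingers, y is the line along which they close (so a half turn about z gives the same grasp; the last joint's range is limited). The gripper opens to 85 mm and grips with 20 to 120 N. Pads are 22 mm wide; open, the fingers measure 114 mm over their backs; the gripper's body (76 mm by 85 mm) begins 54 mm behind the grasp point. The pads swing forward as they close: fully open they stand 13 mm farther back than shut.
Start: joints at [-1.33, 0.521, -0.036, 1.599, 0.021, 1.021, -0.113], TCP at [0.191, 0.595, 0.25] pointing down, gripper open.
Joint ranges: [-2.91, 2.91], [-0.3, 2.13], [-1.5, 1.42], [0.17, 2.43], [-1.26, 4.41], [0.16, 1.93], [-2.52, 2.52]. Speed limits (rad/s): [1.89, 1.89, 2.39, 2.39, 3.01, 3.01, 3.01].

### API

Orientations are given as a rotation vector (axis times angle).
In Python, from workcell import bot gives the robot as it stands.
- The arm moves only by the tool step_arm, never from a script. Its argument "plan" is a list of rows, each a list of 7 numbers: the turn, a rotation vector about the tool's x, y, z each as a share of 0.5 rad, from -1 to 1, then the shift along the tool's x, y, z each as a share of 4 cm, from -1 to 1, then the opening, from 0 (shut) to 1 (fully open). A call has 1 to 20 rows; each row shifts and turns the commanded pose from where the row before left it, along the tool's axes as they then stand; what a row does not reach is not made up. A row lasts 1/12 s, in which the tool goes at most 41.7 mm and 7.16 degrees, less where a joint would pass 70% of its speed; a pose out of reach is approached as far as the arm can. A call with a number of a shift or a turn outside -1 to 1 is refused whole. A call with a gripper value outside its range is refused whole. The fingers move at their own pace and stop on an object; "squeeze" is the grip in N (left out, the last holds). Time passes only in rows, so rows that do not move let the fingers close. It gives the time, the measured TCP pose, the force, the opening and the grip force at its end, in the units of the state.
- bot.read_state(): the state, without advancing time (a new reading comes with each control period).
- bot.get_image(name): name is "scene" or "top" or "wrist"; returns a dict with "image" (384x512x3 uint8, red, green, blue), "z_map" (384x512 float32, m along the optical axis (not along the pixel's ray), 0 where there is no reading), "intrinsics" (3x3 intrinsics, pixels), "cam_to_world" (4x4, takes a point from camera to world coordinates). Camera axes: x right, y up, looking along -z (the intrinsics and any distortion apply to the point x, -y, -z); pixel columns grow to the right and rows downward; lengths in m; the calibration is good to about 2 mm. A picture is of the moment at which its call begins.
- bot.sign_off(): hands the job in; it is judged then, once.
Trained networks look in a picture, given as the dict that the camera call returned (one of the last four; its "shot" number tells which), for a name from the list of things; names that differ only in an ending like _2 or _b are one class to them, and where a whole thing is asked for, a point or a joint stands for the part that bears it (a point fixed in the world has none). Each returns a list of dicts, best first, with "p" (0 to 1); they miss things now and then, are a little off and sometimes report something else, mostly with a low value. They report only what shows in the picture. A call takes as long as a camera call. They do not tell look-alikes from the thing itself.
- bot.search_frame(thing, picture): "box" ([left, top, width, height] in pixels, round what is visible of it).
The state is a dict: "time_s": time; "joints": joint angles; "dq": joint speeds; "joint_torque": joint torques, N m; "ee_pos": TCP position; "eef_rot": TCP orientation; "contact_force": force on the tool from outside, world axes, zero at the start; "moment": the same for the moment, N m; "grip_width": opening from 0.0 (shut) to 1.0 (fully open); "gripper_force": force on a finger pad.
Only numpy, scipy, OpenCV 4.12 (cv2) and the standard library are available. Lean on these libraries where they do the work, as an engineer would, in place of code of your own. Each camera call takes 0.05 s, during which the arm holds its last target. There are 200 camera calls.

### The job

Pair the blue-button satellite with the router. First point at the green-ringed touchless sensor on top of the black router: bring the fingertips about 2 cm above its centre and keep them there for two full seconds without touching the router. Then press the blue button on the white satellite all the way down with a fingertip and let it up again; keep clear of the orange-ringed reset sensor, leave the yellow button alone, and do not lift, shift or knock over anything.

Things in the scene. Friction and masses are not known exactly. Their poses are not given: they have to be found in the camera images.
- router: Black Wi-Fi router, about 0.6 kg, not to be touched. Case 150 x 240 mm (its x, y), flat top 32 mm above the table; origin at its underside centre, z up, front -x (towards the robot). Three thin aerials stand 83 to 100 mm behind the centre (+x), at y = -95, 0 and 95 mm, up to 190 mm above the table; the outer two lean outwards to y = -135 and 135 mm at their tops.
- pair_sensor (a point): Centre of the green-ringed touchless pairing sensor, at the surface of the router's top, 33 mm above the table; ring 38 mm across, dark middle. At x -45, y +65 mm in the router's frame (front left seen from the robot). It senses the tool point (TCP, between the finger pads, with the fingertips a little beyond it) from 20 to 65 mm above it and within 15 mm of its axis.
- reset_sensor (a point): Centre of the orange-ringed touchless reset sensor, the same size, at x -45, y -65 mm in the router's frame (front right). Do not bring the tool point low over it: it triggers within 30 mm of its axis when less than 70 mm above it.
- blue_satellite: Round white satellite unit, 90 mm across, flat top 42 mm above the table, loose, about 0.45 kg; origin at the centre of its underside. A blue push button stands in the middle of its top. It may swap places with the yellow-button one.
- blue_button_top (a point): Centre of the top face of the blue button, 28 mm across, facing up, at the middle of the satellite's top; when up it stands 64 mm above the table. It presses straight down into a grey round collar 44 mm across whose top is 54 mm above the table.
- blue_button (a joint): Travel of the blue button in m: 0 up, 0.006 fully down; counts as pressed beyond 0.0045. Its spring brings it up again; fully down takes about 4 N.
- yellow_satellite: Round white satellite like the other (90 mm across, 42 mm high), but with a yellow button. Bystander.
- yellow_button (a joint): Travel of the yellow button in m: 0 up, 0.006 fully down. Not to be pressed.
- mug: Blue mug, 80 mm across, 92 mm high, handle at its +y; origin at the centre of its underside. Bystander.
- screwdriver: Screwdriver lying on the table, 170 mm long along its x. Bystander.
- phone: Dark phone lying flat, 148 x 72 x 9 mm. Bystander.
- adapter: Black power adapter, 75 x 48 x 32 mm. Bystander.
- remote: Grey remote control lying flat, 160 x 45 x 18 mm. Bystander.
- notes: Yellow block of note paper, 76 x 76 x 30 mm. Bystander.
Not all that is in view belongs to the job. What is shaped like the blue_satellite but purple is not meant.

How it is judged:
By the outcome, as a careful person would: the job done as asked, in the order asked, and still so for the second after the job is handed in, with the robot touching nothing.
It also fails if it takes over 48 s, if anything falls off the work surface, if the arm or the gripper's body presses on something with over 40 N, if the wrist force passes 120 N, or if a joint passes its speed limit or range.

## Working session

There is one attempt and no reset: what is moved stays moved. The work goes in short steps, Python scripts to look and compute and a tool call to move; the robot and the scene stay as the last step left them, time stands still between calls to the robot, and variables do not carry over. Pictures are saved under pics/ and viewed, at most 10 in all, crops included, and the job is handed in when it is done.

Besides the shell and the picture viewer there is one more tool, called after ">>>" by a JSON object that holds its "method" and its "body". step_arm: Moves the arm, as the interface text tells. Its arguments: {"type":"object","properties":{"plan":{"type":"array"},"squeeze":{"type":"number"}},"required":["plan"]}

```bash
mkdir -p pics; cat > h.py <<'E'
from workcell import bot
import numpy as np, cv2
def pt(d,u,v,z=None):
    K=d["intrinsics"];T=d["cam_to_world"]
    r=np.array([(u-K[0,2])/K[0,0],-(v-K[1,2])/K[1,1],-1.])
    if z is None: return T[:3,:3]@(r*d["z_map"][int(round(v)),int(round(u))])+T[:3,3]
    w=T[:3,:3]@r; return T[:3,3]+w*(z-T[2,3])/w[2]
def proj(d,p):
    T=d["cam_to_world"];c=T[:3,:3].T@(np.array(p)-T[:3,3]);K=d["intrinsics"]
    return K[0,0]*c[0]/-c[2]+K[0,2],K[1,1]*c[1]/c[2]+K[1,2]
def save(d,n): cv2.imwrite("pics/"+n,d["image"][:,:,::-1])
E
python3 - <<'E'
from h import *
s=bot.read_state();print(s["time_s"],s["ee_pos"],s["eef_rot"])
a=bot.get_image("top");b=bot.get_image("scene")
cv2.imwrite("pics/a.png",np.vstack([a["image"],b["image"]])[:,:,::-1][:, :] if 0 else cv2.resize(a["image"],(768,576))[:,:,::-1])
cv2.imwrite("pics/b.png",cv2.resize(b["image"],(768,576))[:,:,::-1])
for n in["router","pair_sensor","reset_sensor","blue_satellite","blue_button_top","yellow_satellite","mug"]:
    for x in bot.search_frame(n,a)[:3]:
        l,t,w,h=x["box"];u,v=l+w/2,t+h/2;print(n,round(x["p"],2),np.round(x["box"]),pt(a,u,v).round(3))
E
```

```text
0.0 [0.19105495 0.59474345 0.24943283] [-4.86219430e-01 -3.10359812e+00  1.80993888e-03]
router 0.92 [132. 114. 100.  86.] [0.667 0.232 0.031]
pair_sensor 0.9 [133. 116.  99.  80.] [0.666 0.229 0.033]
blue_satellite 0.96 [272. 169.  29.  26.] [ 0.577 -0.105  0.059]
blue_satellite 0.84 [239. 200.  23.  31.] [0.47  0.011 0.062]
blue_satellite 0.79 [250. 123.  30.  30.] [ 0.718 -0.038  0.068]
blue_button_top 0.6 [399. 164.  14.  28.] [ 0.591 -0.492  0.034]
blue_button_top 0.56 [333. 170.  25.  27.] [ 0.568 -0.289  0.064]
blue_button_top 0.54 [379. 246.  32.  27.] [ 0.331 -0.444  0.032]
yellow_satellite 0.89 [328. 171.  28.  23.] [ 0.571 -0.281  0.06 ]
mug 0.93 [297. 122.  30.  27.] [ 0.745 -0.199 -0.001]
```

View pics/a.png

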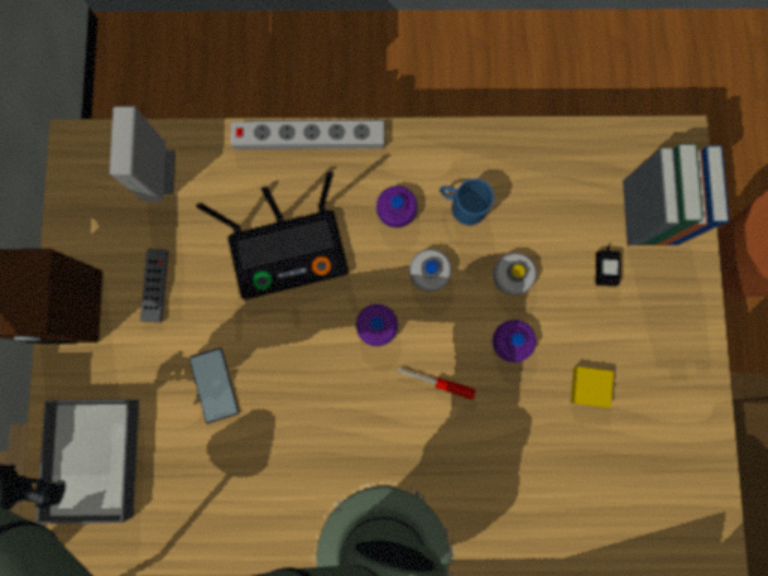

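View pics/b.png

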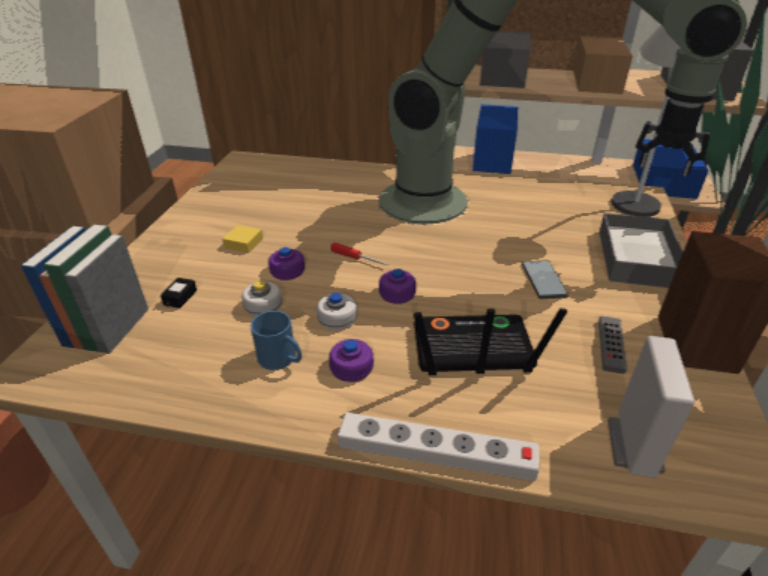

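The top view (768 px wide) shows the white blue-button satellite at (431,268), the yellow-button one at (518,271), the green ring at (262,280) and the orange ring at (321,266). Purple look-alikes stand at (397,205), (377,325) and (515,340). A lamp stands near the start pose.

```bash
python3 - <<'E'
from h import *
a=bot.get_image("top");b=bot.get_image("scene")
hsv=cv2.cvtColor(a["image"],cv2.COLOR_RGB2HSV)
def blob(n,lo,hi,box,z):
    m=cv2.inRange(hsv,lo,hi);l,t,r,bb=box;k=np.zeros_like(m);k[t:bb,l:r]=m[t:bb,l:r]
    v,u=np.nonzero(k);
    if len(u)==0: print(n,"none");return
    c=(u.min()+u.max())/2,(v.min()+v.max())/2;p=pt(a,*c,z);print(n,len(u),c,(u.mean(),v.mean()),p.round(4),pt(a,u.mean(),v.mean(),z).round(4));return p
g=blob("green",(45,80,40),(85,255,255),(160,170,190,200),.033)
o=blob("orange",(3,150,120),(20,255,255),(203,165,225,190),.033)
blob("blue",(100,130,60),(125,255,255),(275,165,302,195),.064)
print("dist",np.linalg.norm(g-o),"dir",np.degrees(np.arctan2(*(g-o)[[1,0]])))
for n,(u,v) in dict(base=(636,205),pole=(645,165),head=(660,45),grip=(685,110),gr2=(650,130)).items(): print(n,pt(b,u/1.5,v/1.5).round(3))
# anything high outside robot
z=b["z_map"];V,U=np.mgrid[:384,:512];K=b["intrinsics"];T=b["cam_to_world"]
P=np.stack([(U-K[0,2])/K[0,0]*z,-(V-K[1,2])/K[1,1]*z,-z],-1)@T[:3,:3].T+T[:3,3]
m=(z>0)&(P[...,0]>.0)&(P[...,0]<.9)&(abs(P[...,1])<.9)&(P[...,2]>.12)
H={}
for p in P[m]: 
    k=tuple((np.floor(p[:2]*10)/10).round(1)); H.setdefault(k,[]).append(p[2])
print({(float(k[0]),float(k[1])):(len(v),round(float(min(v)),2),round(float(max(v)),2)) for k,v in sorted(H.items()) if len(v)>10})
from scipy.spatial.transform import Rotation as R
print(R.from_rotvec(bot.read_state()["eef_rot"]).as_matrix().round(3))
E
```

```text
green 110 (np.float64(174.0), np.float64(186.0)) (np.float64(174.35454545454544), np.float64(186.05454545454546)) [0.5698 0.2539 0.033 ] [0.5696 0.2528 0.033 ]
orange 75 (np.float64(213.5), np.float64(177.0)) (np.float64(213.77333333333334), np.float64(176.92)) [0.5982 0.1276 0.033 ] [0.5985 0.1267 0.033 ]
blue 59 (np.float64(287.0), np.float64(177.5)) (np.float64(287.1864406779661), np.float64(177.4406779661017)) [ 0.5892 -0.1064  0.064 ] [ 0.5893 -0.107   0.064 ]
dist 0.12945164761910494 dir 102.69001033456598
base [-0.076  0.637  0.012]
pole [-0.12   0.64   0.121]
head [-0.006  0.559  0.474]
grip [0.231 0.587 0.399]
gr2 [0.18  0.544 0.333]
{(0.0, -0.1): (1409, 0.12, 0.46), (0.0, 0.0): (2248, 0.12, 0.57), (0.0, 0.1): (370, 0.38, 0.58), (0.0, 0.5): (203, 0.43, 0.5), (0.1, 0.0): (230, 0.3, 0.57), (0.1, 0.1): (497, 0.47, 0.58), (0.1, 0.4): (68, 0.56, 0.6), (0.1, 0.5): (414, 0.25, 0.51), (0.1, 0.6): (19, 0.26, 0.6), (0.2, 0.4): (185, 0.56, 0.61), (0.2, 0.5): (2353, 0.31, 0.61), (0.2, 0.6): (1141, 0.25, 0.61), (0.4, 0.6): (568, 0.12, 0.23), (0.4, 0.7): (109, 0.23, 0.23), (0.5, 0.6): (1853, 0.12, 0.23), (0.5, 0.7): (203, 0.12, 0.23), (0.6, -0.7): (137, 0.2, 0.22), (0.6, -0.6): (520, 0.12, 0.22), (0.6, 0.3): (117, 0.12, 0.18), (0.6, 0.6): (617, 0.12, 0.23), (0.6, 0.7): (105, 0.12, 0.21), (0.7, -0.7): (715, 0.12, 0.22), (0.7, -0.6): (1485, 0.12, 0.22), (0.7, 0.0): (35, 0.13, 0.18), (0.7, 0.1): (69, 0.12, 0.18), (0.7, 0.2): (109, 0.12, 0.19), (0.7, 0.4): (307, 0.12, 0.2), (0.7, 0.5): (103, 0.2, 0.2), (0.8, 0.4): (1032, 0.12, 0.2), (0.8, 0.5): (478, 0.12, 0.2)}
[[-0.952  0.306 -0.   ]
 [ 0.306  0.952 -0.   ]
 [-0.    -0.    -1.   ]]
```

>>> {"method": "step_arm", "body": {"plan": [[0, 0, 0, -0.3, -0.14, 0, 0], [0, 0, 0, -0.727, -0.327, 0, 0], [0, 0, 0, -0.727, -0.327, 0, 0], [0, 0, 0, -0.727, -0.327, 0, 0], [0, 0, 0, -0.727, -0.327, 0, 0], [0, 0, 0, -0.727, -0.327, 0, 0], [0, 0, 0, -0.727, -0.327, 0, 0], [0, 0, 0, -0.727, -0.327, 0, 0], [0, 0, 0, -0.727, -0.327, 0, 0], [0, 0, 0, -0.727, -0.327, 0, 0], [0, 0, 0, -0.727, -0.327, 0, 0], [0, 0, 0, -0.727, -0.327, 0, 0], [0, 0, 0, -0.727, -0.327, 0, 0], [0, 0, 0, -0.727, -0.327, 0, 0], [0, 0, 0, -0.727, -0.327, 0, 0], [0, 0, 0, -0.727, -0.327, 0, 0], [0, 0, 0, -0.43, -0.19, 0, 0], [0, 0, 0, 0, 0, 0, 0], [0, 0, 0, 0, 0, 0, 0]]}}

```text
time_s: 2.13
ee_pos: [0.5707, 0.2518, 0.2498]
eef_rot: [-0.49, -3.103, 0.001]
contact_force: [-0.8, 0.2, -0.9]
grip_width: 0.003
gripper_force: 0.0
```

```bash
cat > w.py <<'E'
from h import *
from scipy.spatial.transform import Rotation as R
s=bot.read_state();M=R.from_rotvec(s["eef_rot"]).as_matrix();e=np.array(s["ee_pos"])
print(s["time_s"],e.round(4),M.round(3).tolist(),s["grip_width"],s["contact_force"])
w=bot.get_image("wrist");hsv=cv2.cvtColor(w["image"],cv2.COLOR_RGB2HSV)
def blob(n,lo,hi,z,gz):
    m=cv2.inRange(hsv,lo,hi);k,L,S,C=cv2.connectedComponentsWithStats(m)
    for i in sorted(range(1,k),key=lambda i:-S[i,4])[:3]:
        if S[i,4]<40: continue
        l,t,ww,hh=S[i,:4];p=pt(w,l+ww/2,t+hh/2,z);g=np.r_[p[:2],gz]
        print(n,S[i],p.round(4),"depth",pt(w,l+ww/2,t+hh/2).round(4),"size",np.linalg.norm(pt(w,l,t+hh/2,z)-pt(w,l+ww,t+hh/2,z)).round(4),"units",(M.T@(g-e)/.04).round(3))
E
cat > g.py <<'E'
from w import *
blob("green",(45,80,40),(85,255,255),.033,.072);blob("orange",(3,150,120),(20,255,255),.033,.2)
import sys;save(w,sys.argv[1])
E
python3 g.py c.png
```

```text
2.1333 [0.5707 0.2518 0.2498] [[-0.951, 0.308, -0.0], [0.308, 0.951, -0.0], [0.0, -0.0, -1.0]] 0.0033670584219009704 [-0.76154975  0.22955644 -0.92886572]
green [241 148  34  33 623] [0.5686 0.254  0.033 ] depth [0.5682 0.2541 0.0346] size 0.0404 units [0.068 0.038 4.446]
orange [155 204  31  29 484] [0.6007 0.1278 0.033 ] depth [0.6001 0.1287 0.0352] size 0.0391 units [-1.669 -2.719  1.247]
```

View pics/c.png

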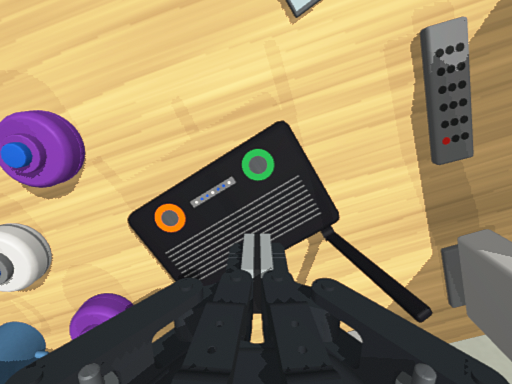

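The wrist view shows the green ring at (258,164) and the orange ring at (170,218), spaced as expected. The fingers are shut and in the clear, so I'm descending and holding.

>>> {"method": "step_arm", "body": {"plan": [[0, 0, 0, 0.068, 0.038, 0.4, 0], [0, 0, 0, 0, 0, 0.7, 0], [0, 0, 0, 0, 0, 0.7, 0], [0, 0, 0, 0, 0, 0.7, 0], [0, 0, 0, 0, 0, 0.7, 0], [0, 0, 0, 0, 0, 0.6, 0], [0, 0, 0, 0, 0, 0.4, 0], [0, 0, 0, 0, 0, 0.2, 0], [0, 0, 0, 0, 0, 0.05, 0], [0, 0, 0, 0, 0, 0, 0], [0, 0, 0, 0, 0, 0, 0], [0, 0, 0, 0, 0, 0, 0], [0, 0, 0, 0, 0, 0, 0], [0, 0, 0, 0, 0, 0, 0], [0, 0, 0, 0, 0, 0, 0]]}}

```text
time_s: 3.43
ee_pos: [0.5683, 0.2557, 0.0725]
eef_rot: [0.486, 3.103, 0.001]
contact_force: [0.7, -0.7, -0.2]
grip_width: -0.003
gripper_force: 0.0
```

>>> {"method": "step_arm", "body": {"plan": [[0, 0, 0, 0, 0, 0, 0], [0, 0, 0, 0, 0, 0, 0], [0, 0, 0, 0, 0, 0, 0], [0, 0, 0, 0, 0, 0, 0], [0, 0, 0, 0, 0, 0, 0], [0, 0, 0, 0, 0, 0, 0], [0, 0, 0, 0, 0, 0, 0], [0, 0, 0, 0, 0, 0, 0], [0, 0, 0, 0, 0, 0, 0], [0, 0, 0, 0, 0, 0, 0], [0, 0, 0, 0, 0, 0, 0], [0, 0, 0, 0, 0, 0, 0], [0, 0, 0, 0, 0, 0, 0], [0, 0, 0, 0, 0, 0, 0], [0, 0, 0, 0, 0, 0, 0], [0, 0, 0, 0, 0, 0, 0], [0, 0, 0, 0, 0, 0, 0], [0, 0, 0, 0, 0, 0, 0], [0, 0, 0, 0, 0, 0, 0], [0, 0, 0, 0, 0, 0, 0]]}}

```text
time_s: 5.1
ee_pos: [0.5681, 0.2556, 0.072]
eef_rot: [-0.486, -3.104, 0.0]
contact_force: [1.0, 0.7, 0.0]
grip_width: 0.003
gripper_force: 0.0
```

>>> {"method": "step_arm", "body": {"plan": [[0, 0, 0, 0, 0, 0, 0], [0, 0, 0, 0, 0, 0, 0], [0, 0, 0, 0, 0, 0, 0], [0, 0, 0, 0, 0, 0, 0], [0, 0, 0, 0, 0, 0, 0], [0, 0, 0, 0, 0, 0, 0]]}}

```text
time_s: 5.6
ee_pos: [0.5681, 0.2556, 0.072]
eef_rot: [-0.486, -3.104, 0.0]
contact_force: [-0.1, 0.4, 0.5]
grip_width: -0.001
gripper_force: 0.0
```

```bash
python3 g.py d.png
```

```text
5.6 [0.5681 0.2556 0.072 ] [[-0.952, 0.306, -0.0], [0.306, 0.952, -0.0], [0.0, -0.0, -1.0]] -0.0009334241568381921 [-0.09387084  0.35631547  0.49459968]
green [ 222  204   64   46 1389] [0.5645 0.2551 0.033 ] depth [0.5642 0.2552 0.0338] size 0.0391 units [ 0.08  -0.039 -0.   ]
orange [ 64 300  52  39 823] [0.5959 0.1273 0.033 ] depth [0.5958 0.1274 0.0331] size 0.0355 units [-1.645 -2.842 -3.2  ]
```

View pics/d.png

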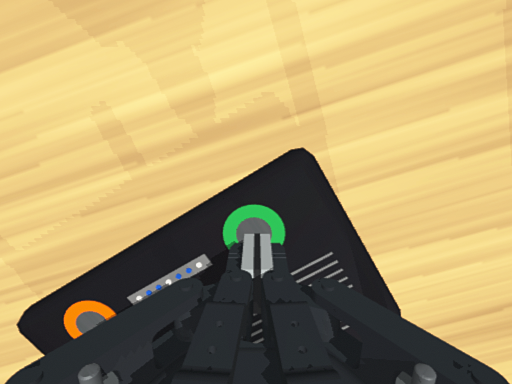

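The fingertips sit over the green sensor at (254,235) with no contact, and have held for more than 2.1 s. Next I'll lift straight up, then cross high to the satellite.

>>> {"method": "step_arm", "body": {"plan": [[0, 0, 0, 0, 0, -0.4, 0], [0, 0, 0, 0, 0, -0.7, 0], [0, 0, 0, 0, 0, -0.8, 0], [0, 0, 0, 0, 0, -0.8, 0], [0, 0, 0, 0, 0, -0.8, 0], [0, 0, 0, 0, 0, -0.6, 0], [0, 0, 0, 0, 0, -0.3, 0], [0, 0, 0, 0, 0, 0, 0]]}}

```text
time_s: 6.32
ee_pos: [0.569, 0.256, 0.2508]
eef_rot: [0.486, 3.1, 0.004]
contact_force: [-0.1, -0.9, -0.8]
grip_width: 0.002
gripper_force: 0.0
```

>>> {"method": "step_arm", "body": {"plan": [[0, 0, 0, -0.126, -0.326, 0, 0], [0, 0, 0, -0.252, -0.652, 0, 0], [0, 0, 0, -0.252, -0.652, 0, 0], [0, 0, 0, -0.252, -0.652, 0, 0], [0, 0, 0, -0.252, -0.652, 0, 0], [0, 0, 0, -0.252, -0.652, 0, 0], [0, 0, 0, -0.252, -0.652, 0, 0], [0, 0, 0, -0.252, -0.652, 0, 0], [0, 0, 0, -0.252, -0.652, 0, 0], [0, 0, 0, -0.252, -0.652, 0, 0], [0, 0, 0, -0.252, -0.652, 0, 0], [0, 0, 0, -0.252, -0.652, 0, 0], [0, 0, 0, -0.252, -0.652, 0, 0], [0, 0, 0, -0.126, -0.326, 0, 0], [0, 0, 0, 0, 0, 0, 0], [0, 0, 0, 0, 0, 0, 0]]}}

```text
time_s: 7.65
ee_pos: [0.5885, -0.1078, 0.2468]
eef_rot: [-0.488, -3.102, 0.0]
contact_force: [0.2, -0.2, -0.0]
grip_width: -0.002
gripper_force: 0.0
```

```bash
cat > b.py <<'E'
from w import *
blob("blue",(102,150,60),(122,255,255),.064,.083)
import sys;save(w,sys.argv[1])
E
python3 b.py e.png
```

```text
7.65 [ 0.5885 -0.1078  0.2468] [[-0.952, 0.307, -0.002], [0.307, 0.952, 0.0], [0.002, -0.0, -1.0]] -0.0023664457068030206 [ 0.18752896 -0.19202853 -0.02219346]
blue [322   5  30  34 790] [0.4728 0.008  0.064 ] depth [0.4728 0.008  0.0641] size 0.0279 units [3.636 1.867 4.101]
blue [ 27  69  34  29 765] [ 0.4366 -0.2793  0.064 ] depth [ 0.437  -0.2783  0.0655] size 0.0336 units [ 2.292 -5.246  4.102]
blue [246 161  25  26 496] [ 0.5891 -0.1059  0.064 ] depth [ 0.5888 -0.1058  0.0652] size 0.027 units [-0.005  0.049  4.096]
```

View pics/e.png

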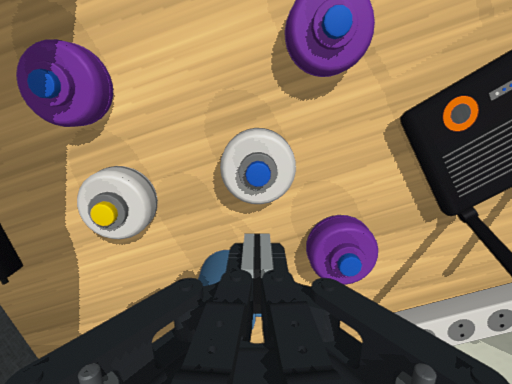

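The white satellite's blue button is at (258,173), measured at (0.589, -0.106, 0.065). Mug and look-alikes are clear of the descent.

>>> {"method": "step_arm", "body": {"plan": [[0, 0, 0, -0.005, 0.049, 0.4, 0], [0, 0, 0, 0, 0, 0.7, 0], [0, 0, 0, 0, 0, 0.7, 0], [0, 0, 0, 0, 0, 0.7, 0], [0, 0, 0, 0, 0, 0.7, 0], [0, 0, 0, 0, 0, 0.4, 0], [0, 0, 0, 0, 0, 0.2, 0], [0, 0, 0, 0, 0, 0.1, 0], [0, 0, 0, 0, 0, 0.05, 0], [0, 0, 0, 0, 0, 0, 0], [0, 0, 0, 0, 0, 0, 0], [0, 0, 0, 0, 0, 0, 0]]}}

```text
time_s: 8.7
ee_pos: [0.5904, -0.1054, 0.091]
eef_rot: [0.486, 3.102, 0.0]
contact_force: [-0.5, 0.3, -0.1]
grip_width: -0.0
gripper_force: 0.0
```

```bash
python3 b.py f.png
```

```text
8.7 [ 0.5904 -0.1054  0.091 ] [[-0.952, 0.306, 0.001], [0.306, 0.952, -0.0], [-0.001, 0.0, -1.0]] -8.361677107683188e-05 [-0.50711584  0.29910636 -0.10921867]
blue [231 212  47  33 915] [ 0.5827 -0.1042  0.064 ] depth [ 0.5823 -0.104   0.0649] size 0.0266 units [ 0.195 -0.03   0.199]
```

View pics/f.png

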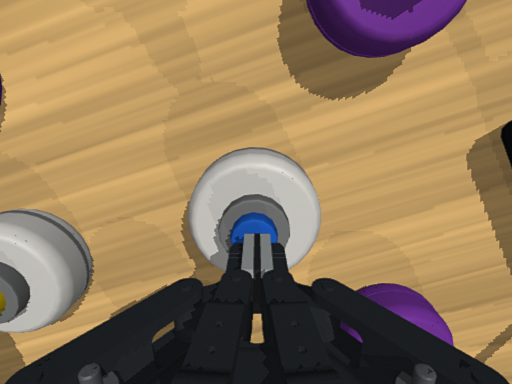

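The fingertips hang about 8 mm over the blue button at (255,232), centred sideways. Now pressing in small steps.

>>> {"method": "step_arm", "body": {"plan": [[0, 0, 0, 0.02, 0, 0.1, 0], [0, 0, 0, 0, 0, 0.1, 0], [0, 0, 0, 0, 0, 0.05, 0], [0, 0, 0, 0, 0, 0.05, 0], [0, 0, 0, 0, 0, 0.03, 0], [0, 0, 0, 0, 0, 0, 0], [0, 0, 0, 0, 0, 0, 0]]}}

```text
time_s: 9.33
ee_pos: [0.5892, -0.1052, 0.0769]
eef_rot: [0.486, 3.104, 0.0]
contact_force: [0.0, 0.5, 3.7]
grip_width: -0.002
gripper_force: 1.9
```

>>> {"method": "step_arm", "body": {"plan": [[0, 0, 0, 0, 0, 0.025, 0], [0, 0, 0, 0, 0, 0, 0], [0, 0, 0, 0, 0, 0, 0]]}}

```text
time_s: 9.58
ee_pos: [0.5893, -0.1052, 0.0765]
eef_rot: [0.486, 3.103, 0.0]
contact_force: [-3.8, 2.1, 17.8]
grip_width: -0.004
gripper_force: 8.7
```

The force rose sharply to 18 N, so the button is bottomed. Releasing straight up.

>>> {"method": "step_arm", "body": {"plan": [[0, 0, 0, 0, 0, -0.05, 0], [0, 0, 0, 0, 0, -0.1, 0], [0, 0, 0, 0, 0, -0.2, 0], [0, 0, 0, 0, 0, -0.4, 0], [0, 0, 0, 0, 0, -0.7, 0], [0, 0, 0, 0, 0, -0.8, 0], [0, 0, 0, 0, 0, -0.8, 0], [0, 0, 0, 0, 0, -0.7, 0], [0, 0, 0, 0, 0, -0.4, 0], [0, 0, 0, 0, 0, -0.1, 0], [0, 0, 0, 0, 0, 0, 0], [0, 0, 0, 0, 0, 0, 0]]}}

```text
time_s: 10.58
ee_pos: [0.5888, -0.1051, 0.2452]
eef_rot: [-0.486, -3.103, 0.0]
contact_force: [0.2, -0.2, -0.8]
grip_width: 0.002
gripper_force: 0.0
```

```bash
python3 b.py i.png
```

```text
10.5833 [ 0.5888 -0.1051  0.2452] [[-0.952, 0.306, -0.001], [0.306, 0.952, 0.0], [0.001, -0.0, -1.0]] 0.002479704805995236 [ 0.19437117 -0.15966228 -0.76333498]
blue [320   5  30  34 799] [0.4727 0.0082 0.064 ] depth [0.4728 0.008  0.0647] size 0.0277 units [3.626 1.811 4.058]
blue [ 23  69  34  29 772] [ 0.4364 -0.2795  0.064 ] depth [ 0.4366 -0.2791  0.0645] size 0.0334 units [ 2.29  -5.313  4.058]
blue [243 162  25  26 499] [ 0.5891 -0.1066  0.064 ] depth [ 0.5889 -0.1065  0.0649] size 0.0269 units [-0.022 -0.032  4.055]
```

The button is back up at its 64 mm height and the satellite hasn't moved (under 1 mm).

```bash
python3 -c "
from workcell import bot
print(bot.sign_off())"
```

```text
the job is handed in; nothing more can be done
None
```

I pointed at the green-ringed sensor for over two seconds without touching the router, then pressed the blue button on the white satellite fully down and released it; nothing else was touched, and the job was handed in after about 10.6 s of robot time.

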